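# Clamp a casting in the inspection fixture with the cam-locked sliding jaw

### The arm

A 6-joint arm with a two-finger parallel gripper is mounted at the origin on the work surface. World frame = base frame: x ahead of the robot, y to its left, z up, the work surface at z = 0. Lengths are in m, angles in rad, forces in N, time in s.
With the tool pointing down it reaches from about 0.375 to 0.9 m from the base axis. Payload 3.1 kg.
Tool frame: the origin (TCP) lies at the very end of the fingers, on their centre line; the grasp point (between the pads) lies 19 mm behind it (grip_depth is the distance from the TCP to the grasp point, in m); z points along the fingers, y is the line along which they close (so a half turn about z gives the same grasp; the last joint's range is limited). The gripper opens to 85 mm and grips with 20 to 120 N. Pads are 22 mm wide; open, the fingers measure 114 mm over their backs; the gripper's body (76 mm by 85 mm) begins 54 mm behind the grasp point. The pads swing forward as they close: fully open they stand 13 mm farther back than shut.
Start: joints at [-0.178, 0.527, 1.433, -0, 1.181, -0.178], TCP at [0.625, 0, 0.231] pointing down, gripper open.
Joint ranges: [-3.08, 3.08], [-0.75, 2.2], [0.22, 2.44], [-1.43, 4.57], [0, 2.65], [-2.85, 2.85]. Speed limits (rad/s): [2.79, 2.79, 3.14, 3.14, 3.14, 3.14].

### API

Orientations are given as a unit quaternion [x, y, z, w].
In Python, from station import * gives the robot as it stands.
- The arm moves only by the tool apply_moves, never from a script. Its argument "plan" is a list of rows, each a list of 7 numbers: the shift along the tool's x, y, z in m, then the turn, a rotation vector about the tool's x, y, z in rad, then the gripper command: -1 is fully open, 1 is shut, values between are in proportion. In form: [[dx, dy, dz, wx, wy, wz, jaw], ...]. A call has 1 to 8 rows; each row shifts and turns the commanded pose from where the row before left it, along the tool's axes as they then stand; what a row does not reach is not made up. A row lasts 1/8 s, in which the tool goes at most 62.5 mm and 10.7 degrees, less where a joint would pass 70% of its speed; a pose out of reach is approached as far as the arm can. A call is refused whole if a number of a shift passes 0.0625 or a number of a turn 0.188, either way. A call with a gripper value outside its range is refused whole. The fingers move at their own pace and stop on an object; "force" is the grip in N (left out, the last holds). Time passes only in rows, so rows that do not move let the fingers close. It gives the time, the measured TCP pose, the force, the opening and the grip force at its end, in the units of the state.
- sense(): the state, without advancing time (a new reading comes with each control period).
- snapshot(name): name is "scene" or "side" or "wrist"; returns the picture (480x640x3 uint8, red, green, blue); there is no depth.
- calibration(name): a dict with "camera_matrix" (3x3 intrinsics, pixels), "R" (3x3) and "t" (3): a world point X has camera coordinates R X + t; the wrist camera has in their place "mount" (4x4, takes a point from camera to tool coordinates, whose origin is the TCP and whose axes are the flange's). Camera axes: x right, y down, z forward; pixel columns grow to the right and rows downward; lengths in m; the calibration is good to about 2 mm. A picture is of the moment at which its call begins: read the wrist's pose just before it. calibration takes no time and is no camera call.
- sign_off(): hands the job in; it is judged then, once.
The state is a dict: "t": time; "q": joint angles; "qd": joint speeds; "tau": joint torques, N m; "tcp_pos": TCP position; "tool_rot": TCP orientation; "force": force on the tool from outside, world axes, zero at the start; "ft_torque": the same for the moment, N m; "finger_gap": opening from 0.0 (shut) to 1.0 (fully open); "gripper_force": force on a finger pad.
Only numpy, scipy, OpenCV 4.12 (cv2) and the standard library are available. Lean on these libraries where they do the work, as an engineer would, in place of code of your own. Each camera call takes 0.05 s, during which the arm holds its last target. There are 200 camera calls.

### The job

Flip the cam lever over to free the sliding jaw, slide the jaw up so that its sprung nose pushes the casting along its bed hard against the stop screw and the nose is pressed in about half its stroke (gently, do not ram it), then flip the lever fully back down so that the jaw is locked and the casting stays pinched when you let go. Leave the other things on the bench where they are.

Things in the scene. Friction and masses are not known exactly. Their poses are not given: they have to be found in the camera images.
- fixture: Inspection fixture fixed to the bench: aluminium base plate 170 x 420 x 18 mm (x, y, z) with a steel rail 58 mm wide along its middle, rail top 34 mm above the bench. Origin: on the bench, on the slide line; the plate runs from -220 to +200 mm along y. Its +y is the way the jaw closes on the casting, z is up, -x is roughly the robot's side.
- rail_end (a point): Point on the rail's top, 100 mm along the fixture's +y from its origin; axes as the fixture. Near it a fixed stop block (46 mm tall) carries a stop screw pointing to -y, 22 mm above the rail. The stop is set anew for every batch: the screw's tip lies anywhere from 12 mm short of this point to 13 mm beyond. It is not measured: find it by feel or sight.
- jaw: Sliding aluminium jaw on the rail, 68 mm wide, 80 mm long (y), 46 mm above the rail, axes as the fixture. Origin: middle of its length on the rail's top. Slides only along the fixture's y; its origin can go from -150 to -15 mm there. Freed, it drags with 6 to 8 N and stays where it is left; locked, it takes over 20 N to shift.
- nose_root (a point): Centre of the jaw's +y face where its sprung steel nose comes out (head 20 mm diameter, 22 mm above the rail); fixed to the jaw, 40 mm from its origin. Nose out, its tip is 30 mm ahead of this point. Stroke 14 mm: yields from 2 N, then 0.7 N more per mm (12 N at the bottom), so about 7 N at half stroke, which the jaw's own drag holds until it is locked.
- jaw_grip (a point): Centre of the part to hold of the jaw's upright black hand post: 20 mm diameter, 44 mm tall, standing on the jaw 28 mm towards +y from the jaw's origin. This point is 106 mm above the bench, 26 mm above the jaw's top face and 18 mm below the post's top. Axes as the fixture.
- cam_lever (a joint): Cam lever angle (rad). 0: locked, lever down on the fixture's -x side, 20 degrees above level. It swings up over the jaw about a hinge along the fixture's y, to 2.4: down on the +x side, 22 degrees above level. Below about 0.5 the cam bites: the lever is stiff (10 to 20 N at the knob, square to the lever) and must go right home to 0. Above, the jaw is free and the lever stays where it is left.
- lever_knob (a point): Centre of the black ball knob, 28 mm diameter, at the end of the 10 mm thick steel lever, 80 mm from the hinge axis.
- lever_hinge (a point): Point on the lever's hinge axis, in the lever's plane: 22 mm towards -y from the jaw's origin, 18 mm above the rail (52 mm above the bench). It moves with the jaw. Axes as the fixture.
- casting: The aluminium valve casting to be clamped: block 40 mm wide (x), 70 mm long (y), 34 mm tall with two round bosses on top (total 54 mm), about 0.3 kg, origin at the centre of its underside. It lies loose on the rail between two 12 mm high guide strips, 10 to 55 mm short of the stop screw, and slides with 1 to 3 N.
- spare_a: Bystander: a like casting in the blue tray; leave it.
- spare_b: Bystander: a like casting in the blue tray; leave it.
- plug_gauge: Bystander: steel plug gauge lying on the bench, 22 mm diameter, 122 mm long.
- caliper: Bystander: caliper lying on the bench, 170 mm long, 10 mm thick.
- deburrer: Bystander: deburring tool with black handle, lying behind the fixture.
- oil_jar: Bystander: amber glass jar, 56 mm diameter, 75 mm tall.
- ring_gauge: Bystander: steel disc gauge, 54 mm diameter, 18 mm tall.
Things that resemble listed ones, but are neither listed nor needed, are in the scene too. What is shaped like the casting but pink, purple or yellow is not meant.

How it is judged:
On the way, in this order (a step that is already met when the one before it is completed fails the run):
1. the lever is flipped over and the jaw is free (value of joint cam_lever above 1.2 rad), for 0.1 s.
2. with the lever still off, the jaw's nose presses the casting against the stop (value of joint cam_lever above 0.6 rad and contact force between jaw and casting above 3.5 N), for 0.3 s.
At the end, for the whole second after the job is handed in: The lever is down and locked (within 0.15 rad of its end) and, with nothing touching it, the jaw's nose still pinches the casting with more than 3.5 N (nose pressed in 2 mm or more); the casting is at rest, flat on the rail (within 0.06 rad) (value of joint cam_lever below 0.15 rad and contact force between jaw and casting above 3.5 N and linear speed of casting below 0.01 m/s and angle between casting's own z axis and vertical below 0.06 rad and z of casting in the frame of fixture between 0.03 and 0.04 m).
It fails at once if the casting is rammed: the jaw presses it with more than 25 N (contact force between jaw and casting above 25 N).
It fails at once if a bystander is moved by more than 30 mm (distance of any of spare_a, spare_b, plug_gauge, caliper, deburrer, oil_jar, ring_gauge from where it was at the start of the episode above 0.03 m).
It also fails if it takes over 67 s, if anything falls off the work surface, if the arm or the gripper's body presses on something with over 40 N, if the wrist force passes 120 N, or if a joint passes its speed limit or range.

## Working session

There is one attempt and no reset: what is moved stays moved. The work goes in short steps, Python scripts to look and compute and a tool call to move; the robot and the scene stay as the last step left them, time stands still between calls to the robot, and variables do not carry over. Pictures are saved under pics/ and viewed, at most 10 in all, crops included, and the job is handed in when it is done.

Besides the shell and the picture viewer there is one more tool, called by a JSON object that holds its "fn" and its "kwargs". apply_moves: Moves the arm, as the interface text tells. Its arguments: {"type":"object","properties":{"plan":{"type":"array"},"force":{"type":"number"}},"required":["plan"]}

```bash
mkdir -p pics; ls; python3 - <<'E'
from station import *
import cv2
s=sense(); print(s)
for n in ["scene","side"]:
    im=snapshot(n); cv2.imwrite(f"pics/{n}0.png",im[:,:,::-1]); c=calibration(n); print(n,c)
print(calibration("wrist"))
E
```

```text
pics
{'t': 0.0, 'q': array([-1.78533402e-01,  5.28499939e-01,  1.43390430e+00, -2.02145997e-05,
        1.18137926e+00, -1.78452389e-01]), 'qd': array([ 0.00063532,  0.00081432, -0.00037911,  0.0012121 , -0.00040273,
        0.00088322]), 'tau': array([ 2.50220628e-04, -4.42344439e+01, -1.78024775e+01, -2.06930472e-04,
        8.36740597e-03,  2.24214921e-05]), 'tcp_pos': array([6.24286354e-01, 1.31730293e-04, 2.30312226e-01]), 'tool_rot': array([ 7.07132278e-01,  7.07080435e-01, -6.32427426e-04, -8.94467983e-04]), 'force': array([0.10784179, 0.23460001, 0.06163247]), 'ft_torque': array([ 0.07184405, -0.02944165,  0.01393283]), 'gripper_force': 0.0, 'finger_gap': 0.9999693812627908}
scene {'camera_matrix': array([[531.61178293,   0.        , 325.23046514],
       [  0.        , 531.61178293, 234.22418105],
       [  0.        ,   0.        ,   1.        ]]), 'R': array([[-0.28546351,  0.95838687, -0.00227721],
       [ 0.83186067,  0.24659526, -0.49719072],
       [-0.47593951, -0.14382413, -0.86763829]]), 't': array([ 0.18927749, -0.3875902 ,  1.55861866])}
side {'camera_matrix': ar
[... 180 characters left out ...]
0.55738062, -0.0192457 ],
       [-0.40012529, -0.5711055 , -0.71675537],
       [ 0.38851423,  0.60263202, -0.69705906]]), 't': array([-0.46509167,  0.23567922,  0.99361607])}
{'camera_matrix': array([[377.42033425,   0.        , 319.08752786],
       [  0.        , 377.42033425, 243.59907367],
       [  0.        ,   0.        ,   1.        ]]), 'mount': array([[-1.10047089e-03, -9.65489180e-01, -2.60440842e-01,
         6.59328635e-02],
       [ 9.99999374e-01, -1.11539155e-03, -9.05070270e-05,
        -1.58388838e-03],
       [-2.03109959e-04, -2.60440778e-01,  9.65489803e-01,
        -1.42067162e-01],
       [ 0.00000000e+00,  0.00000000e+00,  0.00000000e+00,
         1.00000000e+00]])}
```

View pics/scene0.png

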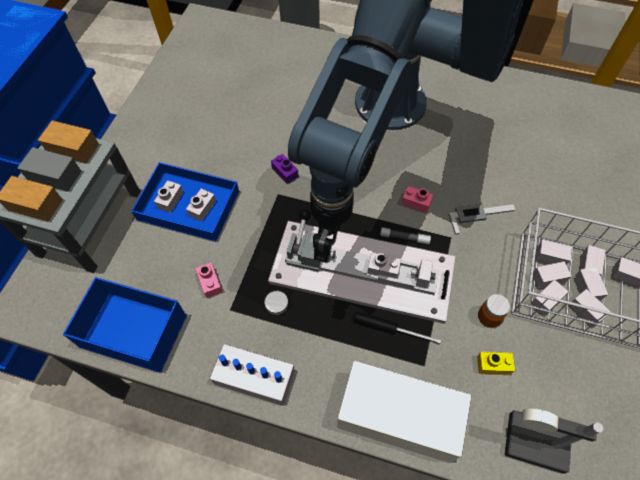

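View pics/side0.png

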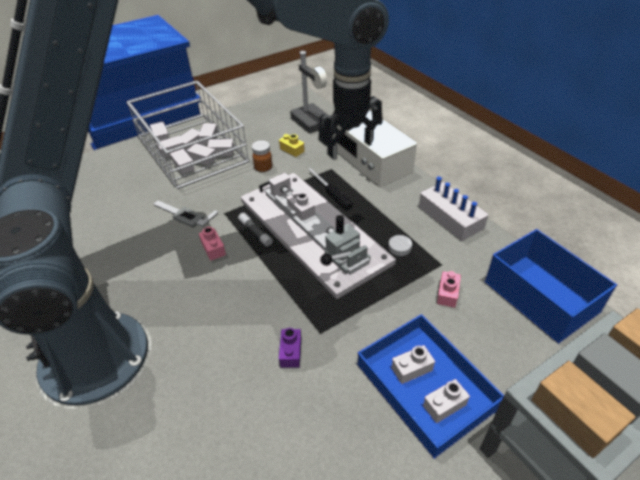

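The scene view shows the fixture plate with corners near (289,222), (455,262), (444,318) and (270,284). The jaw and post are near (325,240). In the side view the post is at (340,225) and the knob at (326,259). Next I'll fit the plate and enlarge both views.

```bash
cat > h.py <<'E'
from station import *
import cv2, numpy as np
from scipy.spatial.transform import Rotation as Ro
def cam(n,s=None):
    c=calibration(n);K=c["camera_matrix"]
    if n=="wrist":
        T=np.eye(4);T[:3,:3]=Ro.from_quat(s["tool_rot"]).as_matrix();T[:3,3]=s["tcp_pos"]
        M=np.linalg.inv(T@c["mount"]);return K,M[:3,:3],M[:3,3]
    return K,c["R"],c["t"]
def ray(C,p):
    K,R,t=C;d=R.T@np.linalg.solve(K,[p[0],p[1],1.]);return -R.T@t,d/np.linalg.norm(d)
def onz(C,p,z):
    o,d=ray(C,p);return o+d*(z-o[2])/d[2]
def proj(C,X):
    K,R,t=C;v=K@(R@np.asarray(X)+t);return v[:2]/v[2]
def tri(C1,p1,C2,p2):
    o,d=ray(C1,p1);a,e=ray(C2,p2)
    k=np.linalg.lstsq(np.c_[d,-e],a-o,rcond=None)[0];A=o+k[0]*d;B=a+k[1]*e
    return (A+B)/2,np.linalg.norm(A-B)
E
python3 - <<'E'
from h import *
a=cv2.imread("pics/scene0.png");b=cv2.imread("pics/side0.png")
x=cv2.resize(a[195:330,255:470],(800,502),interpolation=cv2.INTER_CUBIC);cv2.imwrite("pics/c1.png",x)
x=cv2.resize(b[160:300,230:410],(771,600),interpolation=cv2.INTER_CUBIC);cv2.imwrite("pics/c2.png",x)
C=cam("scene")
for p in [(289,222),(455,262),(444,318),(270,284)]: print(onz(C,p,.018))
E
```

```text
[ 0.48375421 -0.14823124  0.018     ]
[0.47689952 0.26990618 0.018     ]
[0.62521605 0.27004806 0.018     ]
[ 0.65793116 -0.13693963  0.018     ]
```

View pics/c1.png

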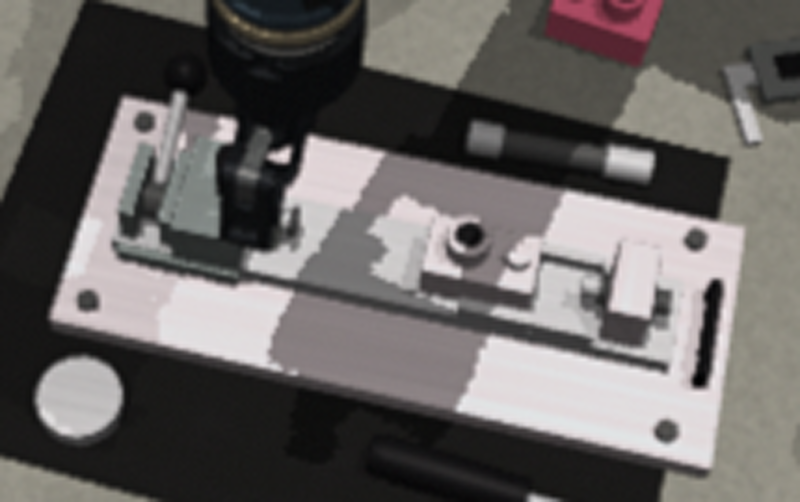

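View pics/c2.png

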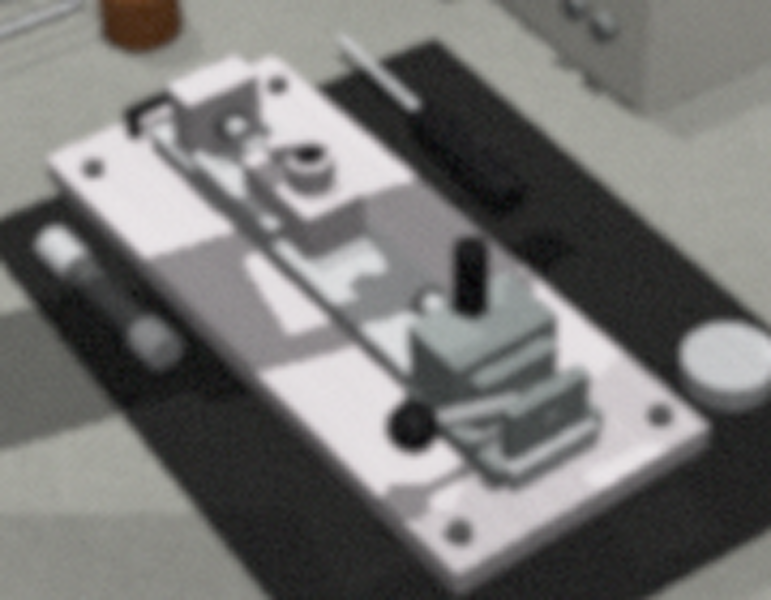

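The enlarged scene view shows plate corners at (123,97), (744,228), (708,470) and (50,322), with the knob at (186,72). The enlarged side view shows corners at (48,160), (270,57), (710,435) and (458,577), the knob at (412,425), and the post from (471,245) to (471,308). The stop tip and the casting are also visible.

```bash
python3 - <<'E'
from h import *
A=cam("scene");B=cam("side")
f=lambda p:(255+(p[0]+.5)/3.721-.5,195+(p[1]+.5)/3.721-.5)
g=lambda p:(230+(p[0]+.5)/4.283-.5,160+(p[1]+.5)/4.283-.5)
P=[onz(A,f(p),.018)[:2] for p in [(123,97),(744,228),(708,470),(50,322)]]
Q=[onz(B,g(p),.018)[:2] for p in [(458,577),(48,160),(270,57),(710,435)]]
M=np.array([[-.085,-.22],[-.085,.2],[.085,.2],[.085,-.22]])
for X in (P,Q,P+Q):
    X=np.array(X);m=np.tile(M,(len(X)//4,1));
    H=(m-m.mean(0)).T@(X-X.mean(0));U,S,V=np.linalg.svd(H);R=V.T@U.T
    t=X.mean(0)-R@m.mean(0);yaw=np.arctan2(R[1,0],R[0,0])
    print("fix",t,yaw,"res",np.round(X-(m@R.T+t),4).tolist())
def loc(X): return np.r_[R.T@(X[:2]-t),X[2]]
k,e=tri(A,f((186,72)),B,g((412,425)));print("knob",k,e,loc(k))
print("post top",loc(onz(B,g((471,246)),.124)),"post base",loc(onz(B,g((471,308)),.080)))
print("stop tip scene",loc(onz(A,f((585,293)),.056)))
print("stop tip side",loc(onz(B,g((248,158)),.056)))
print("boss scene",loc(onz(A,f((468,237)),.088)),"side",loc(onz(B,g((310,155)),.088)))
np.savez("fix.npz",t=t,yaw=yaw,knob=k)
E
```

```text
fix [0.55597452 0.07075742] 0.04867430765730663 res [[-0.0007, 0.0005], [-0.0005, -0.0002], [0.0005, -0.0014], [0.0008, 0.0011]]
fix [0.55459604 0.07173963] 0.04505998432678755 res [[0.0016, 0.0001], [0.0012, -0.0001], [-0.0013, 0.0038], [-0.0015, -0.0038]]
fix [0.55528535 0.07124855] 0.04686022512028087 res [[0.0004, -0.0001], [-0.0002, -0.0009], [0.0008, -0.0017], [0.0018, 0.0008], [0.0005, 0.0007], [0.0008, 0.0006], [-0.0016, 0.0042], [-0.0026, -0.0035]]
knob [ 0.48787105 -0.10306085  0.08306619] 0.000575136410415025 [-0.07550549 -0.17096015  0.08306619]
post top [ 0.00140443 -0.11884206  0.124     ] post base [ 0.0014649  -0.11854956  0.08      ]
stop tip scene [0.0050112  0.10419198 0.056     ]
stop tip side [-0.00834144  0.08490513  0.056     ]
boss scene [0.00096436 0.02714183 0.088     ] side [0.00129529 0.03105197 0.088     ]
```

{"fn": "apply_moves", "kwargs": {"plan": [[0,0,0,0,0,0.17,-1],[0,0,0,0,0,0.17,-1],[0,0,0,0,0,0.17,-1],[0,0,0,0,0,0.17,-1],[0,0,0,0,0,0.17,-1],[0,0,0,0,0,0.17,-1],[0,0,0,0,0,0.17,-1],[0,0,0,0,0,0.17,-1]]}}

```text
t: 1.1
tcp_pos: [0.6245, 0.0001, 0.2307]
tool_rot: [0.995, 0.102, -0.001, -0.0]
force: [-0.2, -0.5, -0.1]
finger_gap: 0.999
gripper_force: 0.0
```

{"fn": "apply_moves", "kwargs": {"plan": [[0,0,0,0,0,0.164,-1],[-0.047,0.032,0.02,0,0,0,-1],[-0.047,0.032,0.02,0,0,0,-1],[-0.047,0.033,0.02,0,0,0,-1],[0,0,0,0,0,0,-1],[0,0,0,0,0,0,-1]]}}

```text
t: 1.85
tcp_pos: [0.4895, -0.1038, 0.1715]
tool_rot: [1.0, 0.023, 0.001, 0.0]
force: [-0.4, -0.0, -0.2]
finger_gap: 1.0
gripper_force: 0.0
```

```bash
cat >> h.py <<'E'
F=np.load("fix.npz")
def loc(X):
    c,s=np.cos(F["yaw"]),np.sin(F["yaw"]);d=np.asarray(X)[:2]-F["t"];return np.r_[c*d[0]+s*d[1],-s*d[0]+c*d[1],X[2]]
def st():
    s=sense();R=Ro.from_quat(s["tool_rot"]).as_matrix();c,z=np.cos(F["yaw"]),np.sin(F["yaw"]);f=s["force"]
    print("t",round(s["t"],2),"loc",np.round(loc(s["tcp_pos"]),4),"xax yaw",round(np.arctan2(R[1,0],R[0,0])-float(F["yaw"]),4),"tilt",np.round(R[:2,2],3),"F",np.round([c*f[0]+z*f[1],-z*f[0]+c*f[1],f[2]],2),"gap",round(s["finger_gap"],3),"gf",round(s["gripper_force"],1));return s
E
python3 - <<'E'
from h import *
s=st();im=snapshot("wrist");cv2.imwrite("pics/w1.png",im[:,:,::-1])
C=cam("wrist",s)
# dark blob nearest projected knob
print(proj(C,F["knob"]))
E
```

```text
t 1.85 loc [-0.0739 -0.1718  0.1715] xax yaw -0.001 tilt [ 0.001 -0.   ] F [-0.44 -0.01 -0.16] gap 1.0 gf 0.0
[318.11355108 249.36085081]
```

View pics/w1.png

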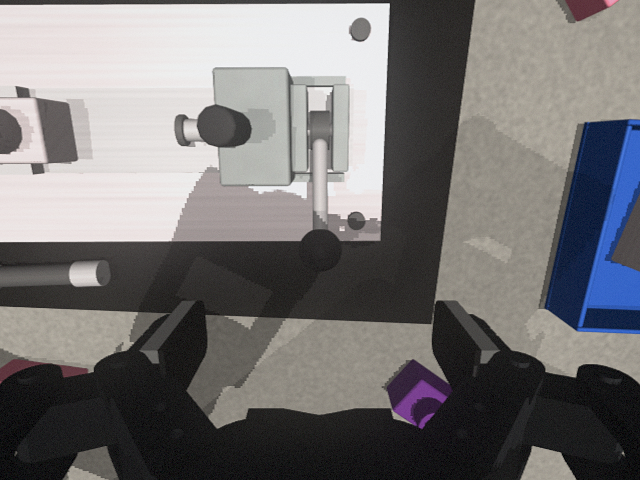

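The wrist view shows the knob at (321,250), which is where the fixture fit puts it to within about 1 mm, and the lever is clear. I'll descend and grip.

{"fn": "apply_moves", "kwargs": {"plan": [[-0.0015,0.0005,0.036,0,0,0,-1],[0,0,0.036,0,0,0,-1],[0,0,0.035,0,0,0,-1],[0,0,0,0,0,0,1],[0,0,0,0,0,0,1],[0,0,0,0,0,0,1],[0,0,0,0,0,0,1],[0,0,0,0,0,0,1]], "force": 50}}

```text
t: 2.9
tcp_pos: [0.4885, -0.1044, 0.066]
tool_rot: [1.0, 0.023, 0.002, 0.001]
force: [0.5, 1.8, 6.2]
finger_gap: 0.295
gripper_force: 48.7
```

```bash
python3 - <<'E'
from h import *
st()
E
```

```text
t 2.9 loc [-0.075  -0.1723  0.066 ] xax yaw -0.0001 tilt [ 0.004 -0.001] F [0.53 1.74 6.17] gap 0.295 gf 48.7
```

{"fn": "apply_moves", "kwargs": {"plan": [[0,0,0,0,0,0,-0.2],[0,0,0.003,0,0,0,-0.2],[0,0,0.003,0,0,0,-0.2],[0,0,0,0,0,0,1],[0,0,0,0,0,0,1],[0,0,0,0,0,0,1],[0,0,0,0,0,0,1]], "force": 60}}

```text
t: 3.78
tcp_pos: [0.487, -0.1043, 0.0583]
tool_rot: [1.0, 0.023, -0.0, 0.0]
force: [-2.2, -2.1, -0.2]
finger_gap: 0.29
gripper_force: 58.8
```

{"fn": "apply_moves", "kwargs": {"plan": [[0.0059,0,-0.0126,0,0,0,1],[0.008,0,-0.0114,0,0,0,1],[0.0099,0,-0.0099,0,0,0,1],[0.0114,0,-0.008,0,0,0,1],[0.0126,0,-0.0059,0,0,0,1],[0.0135,0,-0.0036,0,0,0,1]]}}

```text
t: 4.53
tcp_pos: [0.5498, -0.1009, 0.1094]
tool_rot: [1.0, 0.023, 0.001, -0.0]
force: [-0.5, 0.8, -0.1]
finger_gap: 0.037
gripper_force: 0.0
```

```bash
python3 - <<'E'
from h import *
st()
E
```

```text
t 4.53 loc [-0.0136 -0.1717  0.1094] xax yaw -0.001 tilt [0.001 0.001] F [-0.42  0.82 -0.09] gap 0.037 gf 0.0
```

```bash
python3 - <<'E'
from h import *
b=snapshot("side")[:,:,::-1];a=snapshot("scene")[:,:,::-1]
x=cv2.resize(b[160:300,260:400],(400,400),interpolation=cv2.INTER_CUBIC)
y=cv2.resize(a[195:315,255:375],(400,400),interpolation=cv2.INTER_CUBIC)
cv2.imwrite("pics/s2.png",np.hstack([x,y]))
E
```

```text
(no output)
```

View pics/s2.png

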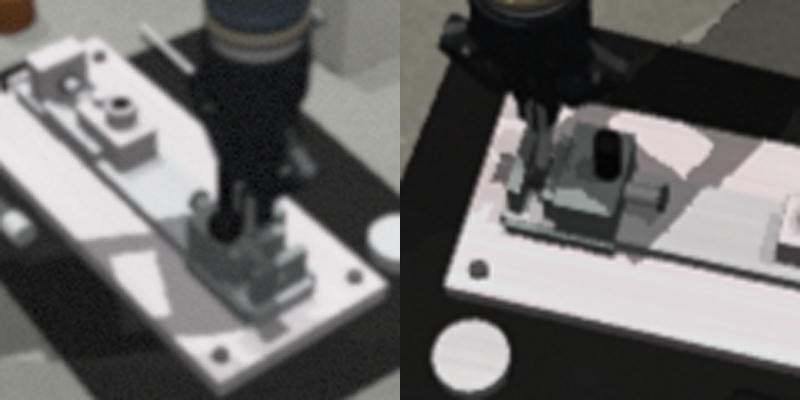

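The knob (dark ball) is now at about (227,222) in the left crop. The lever came up part of the way and slipped out of the fingers.

```bash
python3 - <<'E'
from h import *
o,d=ray(cam("side"),(260+227/2.857,160+222/2.857))
lo=loc(o);ld=loc(o+d)-lo
k=(-.1715-lo[1])/ld[1];p=lo+k*ld;print(p, np.hypot(p[0],p[2]-.052),np.degrees(np.arctan2(p[2]-.052,-p[0])))
st()
E
```

```text
[-0.03938766 -0.1715      0.12498637] 0.08293610673932983 61.6461403502852
t 4.62 loc [-0.0128 -0.1719  0.1103] xax yaw 0.0003 tilt [ 0.003 -0.   ] F [ 0.08  0.18 -0.07] gap -0.003 gf 0.0
```

{"fn": "apply_moves", "kwargs": {"plan": [[0,0,-0.06,0,0,0,1],[-0.04,0,-0.005,0,0,0,1],[-0.035,0,0,0,0,0,1],[0,0,0.035,0,0,0,1],[0,0,0.033,0,0,0,1],[0,0,0,0,0,0,1],[0.02,0,0,0,0,0,1],[0.02,0,0,0,0,0,1]]}}

```text
t: 5.62
tcp_pos: [0.51, -0.1018, 0.1079]
tool_rot: [1.0, 0.024, -0.004, -0.001]
force: [-8.8, -1.5, 6.1]
finger_gap: -0.002
gripper_force: 3.9
```

{"fn": "apply_moves", "kwargs": {"plan": [[0.02,0,0,0,0,0,1],[0.02,0,0,0,0,0,1],[0.02,0,0,0,0,0,1],[0.02,0,0,0,0,0,1],[0,0,0,0,0,0,1],[0,0,0,0,0,0,1]]}}

```text
t: 6.38
tcp_pos: [0.5935, -0.0991, 0.1078]
tool_rot: [1.0, 0.024, 0.001, 0.0]
force: [0.1, 0.6, 0.3]
finger_gap: -0.001
gripper_force: 0.0
```

```bash
python3 - <<'E'
from h import *
st()
b=snapshot("side")[:,:,::-1];a=snapshot("scene")[:,:,::-1]
x=cv2.resize(b[160:300,260:400],(400,400),interpolation=cv2.INTER_CUBIC)
y=cv2.resize(a[195:315,255:375],(400,400),interpolation=cv2.INTER_CUBIC)
cv2.imwrite("pics/s3.png",np.hstack([x,y]))
E
```

```text
t 6.38 loc [ 0.0302 -0.1719  0.1078] xax yaw 0.0002 tilt [ 0.002 -0.001] F [0.12 0.56 0.31] gap -0.001 gf 0.0
```

View pics/s3.png

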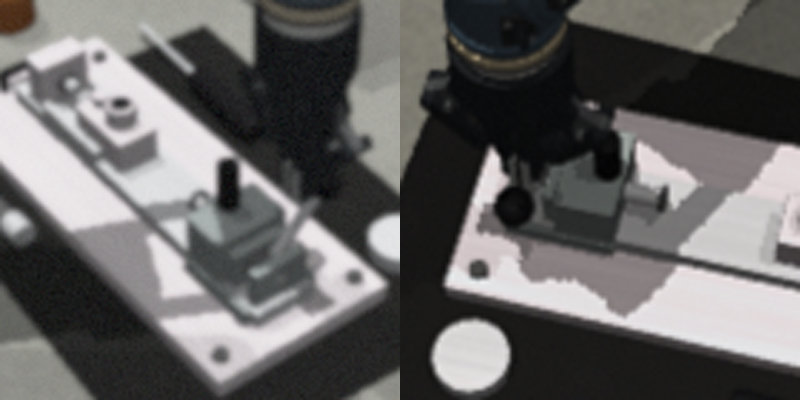

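The lever is over on the +x side. The jaw hasn't moved and the post is clear. I'll go to the post next.

{"fn": "apply_moves", "kwargs": {"plan": [[-0.003,0,-0.05,0,0,0,0.8],[-0.0135,-0.026,-0.008,0,0,0,-0.3],[-0.0135,-0.026,0,0,0,0,-0.3],[0,0,0,0,0,0,-0.3],[0,0,0.038,0,0,0,-0.3],[0,0,0.038,0,0,0,-0.3],[0,0,0,0,0,0,-0.3],[0,0,0,0,0,0,-0.3]]}}

```text
t: 7.48
tcp_pos: [0.5621, -0.0494, 0.0896]
tool_rot: [1.0, 0.023, 0.001, 0.0]
force: [-0.0, 0.4, 0.1]
finger_gap: 0.651
gripper_force: 0.0
```

{"fn": "apply_moves", "kwargs": {"plan": [[0,0,0,0,0,0,1],[0,0,0,0,0,0,1],[0,0,0,0,0,0,1],[0,0,0,0,0,0,1]], "force": 40}}

```text
t: 7.98
tcp_pos: [0.562, -0.0495, 0.0903]
tool_rot: [1.0, 0.024, 0.001, 0.001]
force: [-1.2, -2.6, 6.9]
finger_gap: 0.222
gripper_force: 39.2
```

```bash
python3 - <<'E'
from h import *
s=st()
E
```

```text
t 7.97 loc [ 0.0011 -0.1209  0.0903] xax yaw 0.0004 tilt [ 0.003 -0.002] F [-1.35 -2.54  6.94] gap 0.222 gf 39.2
```

{"fn": "apply_moves", "kwargs": {"plan": [[0,0,-0.001,0,0,0,1],[0,-0.006,0,0,0,0,1],[0,-0.008,0,0,0,0,1],[0,-0.008,0,0,0,0,1],[0,-0.008,0,0,0,0,1],[0,-0.008,0,0,0,0,1],[0,-0.004,0,0,0,0,1],[0,-0.004,0,0,0,0,1]]}}

```text
t: 8.98
tcp_pos: [0.5598, -0.0044, 0.0903]
tool_rot: [1.0, 0.024, 0.001, 0.002]
force: [-0.8, -8.4, 1.6]
finger_gap: 0.223
gripper_force: 39.7
```

```bash
python3 - <<'E'
from h import *
s=st();im=snapshot("wrist");cv2.imwrite("pics/w4.png",im[:,:,::-1])
E
```

```text
t 8.97 loc [ 0.001  -0.0758  0.0903] xax yaw 0.0009 tilt [ 0.002 -0.003] F [-1.22 -8.32  1.57] gap 0.223 gf 39.7
```

View pics/w4.png

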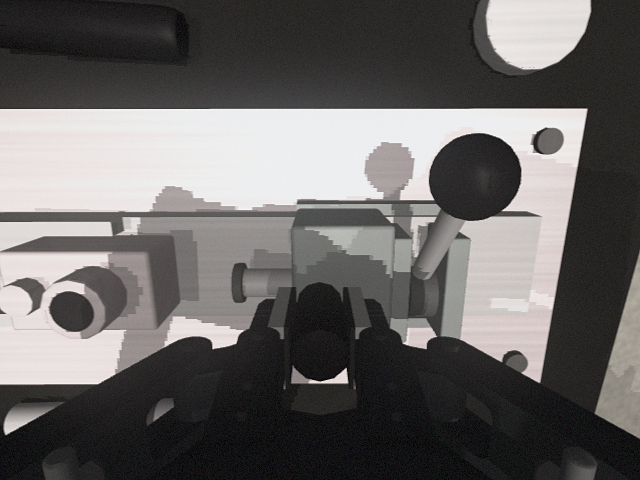

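The jaw slides (drag about 8 N). In the wrist view the nose tip is at (233,283) and the casting's near face at about (175,285). Now I'll slide on in stages.

{"fn": "apply_moves", "kwargs": {"plan": [[0,-0.005,0,0,0,0,1],[0,-0.005,0,0,0,0,1],[0,-0.005,0,0,0,0,1],[0,-0.005,0,0,0,0,1],[0,-0.005,0,0,0,0,1],[0,-0.005,0,0,0,0,1],[0,-0.005,0,0,0,0,1],[0,-0.005,0,0,0,0,1]]}}

```text
t: 10.02
tcp_pos: [0.5579, 0.0352, 0.0903]
tool_rot: [1.0, 0.024, 0.001, 0.002]
force: [-0.6, -9.9, 2.4]
finger_gap: 0.221
gripper_force: 39.7
```

{"fn": "apply_moves", "kwargs": {"plan": [[0,-0.003,0,0,0,0,1],[0,-0.003,0,0,0,0,1],[0,-0.003,0,0,0,0,1]]}}

```text
t: 10.4
tcp_pos: [0.5574, 0.0441, 0.0903]
tool_rot: [1.0, 0.024, 0.001, 0.002]
force: [-0.0, -9.3, 1.9]
finger_gap: 0.223
gripper_force: 39.7
```

```bash
python3 - <<'E'
from h import *
s=st()
E
```

```text
t 10.4 loc [ 0.0009 -0.0272  0.0903] xax yaw 0.0011 tilt [ 0.002 -0.004] F [-0.47 -9.3   1.9 ] gap 0.223 gf 39.7
```

{"fn": "apply_moves", "kwargs": {"plan": [[0,-0.002,0,0,0,0,1],[0,-0.002,0,0,0,0,1],[0,-0.002,0,0,0,0,1]]}}

```text
t: 10.78
tcp_pos: [0.5571, 0.0501, 0.0903]
tool_rot: [1.0, 0.024, 0.001, 0.002]
force: [-0.4, -9.3, 2.8]
finger_gap: 0.22
gripper_force: 39.7
```

{"fn": "apply_moves", "kwargs": {"plan": [[0,-0.002,0,0,0,0,1],[0,-0.002,0,0,0,0,1]]}}

```text
t: 11.02
tcp_pos: [0.5569, 0.0541, 0.0903]
tool_rot: [1.0, 0.024, 0.001, 0.002]
force: [0.1, -9.9, 2.6]
finger_gap: 0.224
gripper_force: 39.7
```

{"fn": "apply_moves", "kwargs": {"plan": [[0,-0.002,0,0,0,0,1],[0,-0.002,0,0,0,0,1]]}}

```text
t: 11.28
tcp_pos: [0.5567, 0.0581, 0.0903]
tool_rot: [1.0, 0.024, 0.001, 0.002]
force: [0.8, -10.4, 1.9]
finger_gap: 0.218
gripper_force: 39.7
```

{"fn": "apply_moves", "kwargs": {"plan": [[0,-0.002,0,0,0,0,1],[0,-0.002,0,0,0,0,1]]}}

```text
t: 11.52
tcp_pos: [0.5565, 0.0618, 0.0903]
tool_rot: [1.0, 0.024, 0.001, 0.002]
force: [-0.2, -11.3, 3.1]
finger_gap: 0.225
gripper_force: 39.8
```

{"fn": "apply_moves", "kwargs": {"plan": [[0,-0.002,0,0,0,0,1]]}}

```text
t: 11.65
tcp_pos: [0.5565, 0.0635, 0.0903]
tool_rot: [1.0, 0.024, 0.001, 0.002]
force: [0.2, -13.1, 2.3]
finger_gap: 0.225
gripper_force: 39.8
```

```bash
python3 - <<'E'
from h import *
s=st();im=snapshot("wrist");cv2.imwrite("pics/w5.png",im[:,:,::-1]);st()
E
```

```text
t 11.65 loc [ 0.0008 -0.0078  0.0903] xax yaw 0.0014 tilt [ 0.002 -0.005] F [ -0.41 -13.11   2.27] gap 0.225 gf 39.8
t 11.7 loc [ 0.0008 -0.0076  0.0903] xax yaw 0.0015 tilt [ 0.002 -0.004] F [ -0.43 -11.68   2.9 ] gap 0.223 gf 39.8
```

View pics/w5.png

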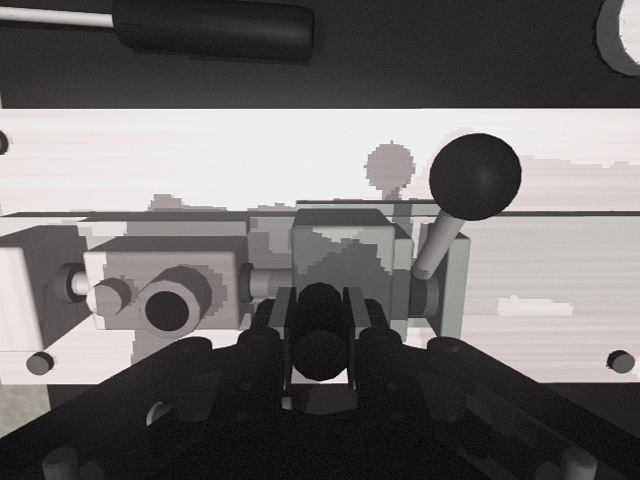

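The casting now touches the stop screw at (85,283). The nose is in by about 4 mm: its length went from about 60 px to about 52 px, and the force rose 3–4 N. I'll go 2 mm further and hold.

{"fn": "apply_moves", "kwargs": {"plan": [[0,-0.001,0,0,0,0,1],[0,-0.001,0,0,0,0,1],[0,-0.0005,0,0,0,0,1],[0,0,0,0,0,0,1],[0,0,0,0,0,0,1],[0,0,0,0,0,0,1]]}}

```text
t: 12.45
tcp_pos: [0.5564, 0.0655, 0.0903]
tool_rot: [1.0, 0.024, 0.001, 0.003]
force: [-0.2, -13.1, 1.7]
finger_gap: 0.221
gripper_force: 39.9
```

```bash
python3 - <<'E'
from h import *
s=st();im=snapshot("wrist");cv2.imwrite("pics/w6.png",im[:,:,::-1])
E
```

```text
t 12.45 loc [ 0.0008 -0.0058  0.0903] xax yaw 0.0016 tilt [ 0.002 -0.005] F [ -0.8  -13.08   1.7 ] gap 0.221 gf 39.9
```

{"fn": "apply_moves", "kwargs": {"plan": [[0,0,0,0,0,0,-0.3],[0,0,0,0,0,0,-0.3],[0,0,0,0,0,0,-0.3],[0,0,-0.03,0,0,0,-0.3],[0,0,-0.055,0,0,0,-0.3],[0.04,0.017,0,0,0,0,1],[0.04,0.017,0,0,0,0,1],[0.029,0.017,0,0,0,0,1]]}}

```text
t: 13.5
tcp_pos: [0.6683, 0.0232, 0.175]
tool_rot: [1.0, 0.024, 0.001, -0.0]
force: [0.2, -0.2, -0.2]
finger_gap: 0.013
gripper_force: 0.0
```

```bash
python3 - <<'E'
from h import *
s=st();im=snapshot("wrist");cv2.imwrite("pics/w7.png",im[:,:,::-1])
E
```

```text
t 13.5 loc [ 0.1106 -0.0533  0.175 ] xax yaw 0.0007 tilt [0.001 0.   ] F [ 0.15 -0.25 -0.22] gap 0.013 gf 0.0
```

View pics/w7.png

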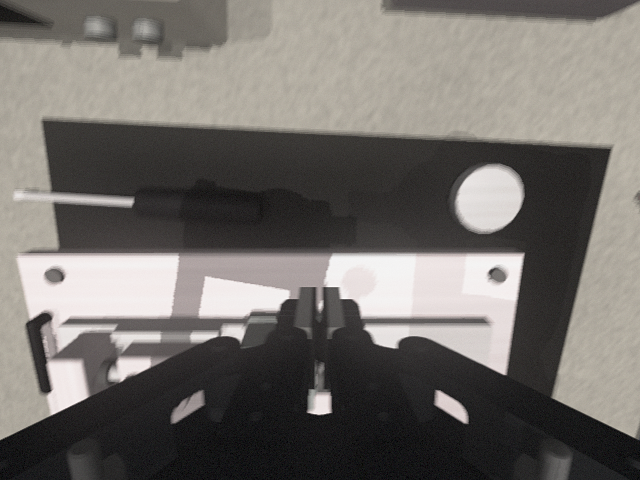

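{"fn": "apply_moves", "kwargs": {"plan": [[0,0.0035,0.035,0,0,0,1],[0,0,0.035,0,0,0,1],[-0.018,0,0,0,0,0,1],[-0.018,0,0,0,0,0,1],[-0.018,0,0,0,0,0,1],[-0.018,0,0,0,0,0,1],[-0.018,0,0,0,0,0,1],[-0.018,0,0,0,0,0,1]]}}

```text
t: 14.55
tcp_pos: [0.5619, 0.0144, 0.1067]
tool_rot: [1.0, 0.024, 0.004, 0.001]
force: [2.7, -1.5, 1.6]
finger_gap: -0.003
gripper_force: 1.2
```

{"fn": "apply_moves", "kwargs": {"plan": [[-0.012,0,0,0,0,0,1],[-0.008,0,0,0,0,0,1],[0,0,0,0,0,0,1]]}}

```text
t: 14.92
tcp_pos: [0.5378, 0.0138, 0.1043]
tool_rot: [1.0, 0.023, -0.001, -0.0]
force: [-0.0, 0.8, -0.2]
finger_gap: -0.004
gripper_force: 0.0
```

```bash
python3 - <<'E'
from h import *
s=st()
E
```

```text
t 14.93 loc [-0.0202 -0.0565  0.1043] xax yaw 0.0 tilt [-0.003  0.   ] F [ 0.    0.75 -0.25] gap -0.004 gf 0.0
```

{"fn": "apply_moves", "kwargs": {"plan": [[0,0,-0.055,0,0,0,1],[-0.018,0,-0.006,0,0,0,1],[-0.018,0,0,0,0,0,1],[0,0,0.03,0,0,0,1],[0,0,0.008,0,0,0,1],[-0.006,0,0.01,0,0,0,1],[-0.006,0,0.01,0,0,0,1],[-0.004,0,0.005,0,0,0,1]]}}

```text
t: 15.92
tcp_pos: [0.4743, 0.0115, 0.103]
tool_rot: [1.0, 0.025, -0.014, -0.001]
force: [-22.0, -7.5, 25.9]
finger_gap: -0.001
gripper_force: 16.4
```

```bash
python3 - <<'E'
from h import *
s=st()
E
```

```text
t 15.93 loc [-0.0836 -0.0559  0.103 ] xax yaw 0.0037 tilt [-0.028  0.001] F [-22.32  -6.51  25.88] gap -0.001 gf 16.4
```

The tip is sliding off the outer side of the ball. I'll lift, move inward, and press straight down.

{"fn": "apply_moves", "kwargs": {"plan": [[0,0,-0.03,0,0,0,1],[0.006,0,0,0,0,0,1],[0,0,0,0,0,0,1],[0,0,0.015,0,0,0,1],[0,0,0.006,0,0,0,1],[0,0,0.005,0,0,0,1]]}}

```text
t: 16.68
tcp_pos: [0.4927, 0.0115, 0.1058]
tool_rot: [1.0, 0.023, -0.001, -0.0]
force: [-0.7, -0.5, 0.3]
finger_gap: 0.004
gripper_force: 0.0
```

```bash
python3 - <<'E'
from h import *
s=st()
E
```

```text
t 16.68 loc [-0.0653 -0.0568  0.1058] xax yaw 0.0 tilt [-0.002  0.   ] F [-0.72 -0.51  0.33] gap 0.004 gf 0.0
```

{"fn": "apply_moves", "kwargs": {"plan": [[-0.004,0,0.002,0,0,0,1],[-0.002,0,0.003,0,0,0,1],[0,0,0.003,0,0,0,1]]}}

```text
t: 17.05
tcp_pos: [0.4874, 0.0108, 0.0999]
tool_rot: [1.0, 0.024, 0.001, 0.0]
force: [-2.1, -1.0, 10.0]
finger_gap: 0.003
gripper_force: 5.1
```

```bash
python3 - <<'E'
from h import *
s=st()
E
```

```text
t 17.05 loc [-0.0707 -0.0572  0.0999] xax yaw 0.0003 tilt [ 0.001 -0.001] F [-2.17 -0.87 10.04] gap 0.003 gf 5.1
```

{"fn": "apply_moves", "kwargs": {"plan": [[-0.002,0,0.003,0,0,0,1],[0,0,0.003,0,0,0,1],[0,0,0.002,0,0,0,1],[0,0,0,0,0,0,1]]}}

```text
t: 17.55
tcp_pos: [0.4834, 0.0106, 0.0928]
tool_rot: [1.0, 0.024, -0.001, 0.0]
force: [-5.4, -2.2, 20.1]
finger_gap: -0.002
gripper_force: 10.0
```

```bash
python3 - <<'E'
from h import *
s=st()
E
```

```text
t 17.55 loc [-0.0746 -0.0572  0.0928] xax yaw 0.0012 tilt [-0.002 -0.001] F [-5.51 -1.99 20.09] gap -0.002 gf 10.0
```

{"fn": "apply_moves", "kwargs": {"plan": [[0,0,0.002,0,0,0,1],[0,0,0.002,0,0,0,1],[0,0,0,0,0,0,1]]}}

```text
t: 17.92
tcp_pos: [0.4834, 0.0105, 0.0921]
tool_rot: [1.0, 0.024, -0.0, 0.001]
force: [-10.8, -2.4, 50.3]
finger_gap: -0.001
gripper_force: 25.0
```

{"fn": "apply_moves", "kwargs": {"plan": [[0,0,-0.025,0,0,0,1],[0,0,-0.05,0,0,0,1],[-0.04,0,-0.04,0,0,0,1],[-0.04,0.03,-0.02,0,0,0,1],[-0.03,0.04,0,0,0,0,1],[0,0.06,0,0,0,0,1],[0,0,0,0,0,0,1]]}}

```text
t: 18.8
tcp_pos: [0.3819, -0.1281, 0.2223]
tool_rot: [1.0, 0.02, 0.001, 0.001]
force: [-0.2, 0.5, 0.5]
finger_gap: 0.004
gripper_force: 0.0
```

```bash
python3 - <<'E'
from h import *
st()
A=cam("scene");B=cam("side");a=snapshot("scene");b=snapshot("side")
cv2.imwrite("pics/f1.png",a[:,:,::-1]);cv2.imwrite("pics/f2.png",b[:,:,::-1])
c,s=np.cos(F["yaw"]),np.sin(F["yaw"])
def W(p): return np.r_[F["t"]+[c*p[0]-s*p[1],s*p[0]+c*p[1]],p[2]]
P=W([-.0752,-.057,.0794])
cen=[]
for C,im in ((A,a),(B,b)):
    u=proj(C,P);x,y=int(u[0])-16,int(u[1])-16
    m=(im[y:y+32,x:x+32].max(2)<45).astype(np.uint8)
    n,l,st_,ce=cv2.connectedComponentsWithStats(m)
    print(u,[(st_[i,4],st_[i,2:4].tolist(),np.round(ce[i]+[x,y],1)) for i in range(1,n) if st_[i,4]>20])
E
```

```text
t 18.8 loc [-0.1826 -0.191   0.2223] xax yaw -0.0066 tilt [ 0.002 -0.003] F [-0.16  0.46  0.51] gap 0.004 gf 0.0
[351.25547456 224.61203866] [(np.int32(637), [32, 27], array([350.3, 222.2]))]
[296.34936557 231.19536338] [(np.int32(202), [23, 23], array([286. , 223.6])), (np.int32(48), [9, 8], array([296.6, 231. ]))]
```

The lever hit its hard stop. The side view puts the knob at (296.6,231.0) against (296.3,231.2) predicted for locked, so the jaw hasn't slipped back.

```bash
python3 -c "
from station import *
print(sign_off())"
```

```text
the job is handed in; nothing more can be done
None
```

I handed the job in at about 19 s: the lever is fully down, the jaw is locked and the casting is pinched against the stop screw. The nose is in about 5 mm by my force and travel estimate (half stroke is 7 mm), and I didn't measure the pinch after letting go.

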